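Tap a stuck core slide loose and free the casting

TASK

A plaster bridge pier is locked in the little casting mould by a stuck core slide: take the mallet and loosen the slide with light taps on the left and right ends of its crossbar in turn, so that it does not jam, until it is right back against the stop at both ends; never force it, and touch the slide with nothing but the mallet. Then stand the mallet on the table clear of the mould, lift the pier out by its pouring stub and leave it standing upright on the notebook. Leave the other things where they are.

Things in the scene. Friction and masses are not known exactly. Their poses are not given: they have to be found in the camera images.
- mould: casting mould, fixed, with an aluminium base; origin on the table; x = the way the slide is knocked back (away from the robot at yaw 0), y = left. Base plate x -60..80, y -43..43 mm, 10 mm high. Wooden cavity x -56..-12, y -34..34, top 48 mm above the table, holds the pier. Behind it two guide rails, y +-31..40, x -10..64, 24 mm high
- core: stuck steel core slide: a 60 x 60 mm plate between the guide rails, with a crossbar 164 mm long (y), 14 mm deep, 28 to 46 mm above the table, overhanging the base plate on both sides, and an 18 x 14 mm tongue that reaches forward 10 mm deep into the pier's arch and locks it. Axes as the mould's when square; origin: centre of the plate's underside. It stays where it is left
- bar_middle (a point): middle of the crossbar's front face. How the slide sticks: about 6 N at one end of the bar swings that end back about the far rail (the other end comes a third as far forward), until the slide has cocked, 8 mm out of square over the two struck points, and jams. Jammed, or pushed at the middle, it takes 17 N: too hard, over 11 N from the mallet spoils the mould
- bar_left (a point): point to strike at the left (+y) end: on the crossbar's front face (facing the mould's -x), 65 mm left of its middle, 37 mm above the table. In the mould's frame its x is +2 mm with the slide fully forward, +16 mm against the stop; it starts at +1 to +6 mm, skewed. The mallet's head has room in front of it, beside the cavity (7 mm gap)
- bar_right (a point): the same at the right (-y) end, 65 mm right of the bar's middle; its mould x likewise runs from +2 to +16 mm
- stop (a point): middle of the front face of the rear stop, a fixed steel block across the mould's rear end, 30 mm high; the slide's plate meets it after 14 mm of travel. It does not give: there too, stop pressing when the force climbs
- mallet: small round-headed wooden mallet, 130 to 210 g, standing head down on the table, 102 mm high; origin: centre of the head's underside, z along the handle. Head: upright cylinder 48 mm across, 36 mm high, strikes with its side; square handle 16 x 16 mm (flats along its x and y), from 36 to 102 mm up. Held 13 mm above the table, its head covers the bar's height and clears the base plate
- pier: plaster bridge pier casting, 110 g, standing in the cavity: 20 (x) x 44 (y) x 38 (z) mm, a blind arch in its +x side; origin: centre of its underside. On top stands the pouring stub, 14 (x) x 26 (y) mm, 38 to 64 mm above the origin, by which to lift it straight up (40 mm until clear). 1.5 mm play all round
- pocket (a point): centre of the cavity's floor, 10 mm above the table; the pier's origin is here at the start
- notebook: notebook lying flat on the table, fixed, 148 (x) x 108 (y) mm, top 7 mm above the table; origin on the table at its middle
- paint_pot: small glass paint pot 31 x 31 x 42 mm, bystander
- tank_wagon: model tank wagon 18 x 77 x 29 mm, bystander
- sanding_block: cork sanding block 35 x 64 x 22 mm, bystander
- cottage: model cottage 52 x 73 x 50 mm, bystander
There are look-alikes about, which are no part of the job. Leave any orange or turquoise look-alike of the pier alone.

How it is judged (in metres and radians):
On the way, in this order (a step that is already met when the one before it is completed fails the run):
1. the mallet is taken up (height (world z) of mallet above 0.012 m), for 0.2 s.
2. the slide is back against its stop at both ends (within 1.5 mm), the pier still in its cavity (x of each of bar_left, bar_right in the frame of mould above 0.0145 m and distance between pier and pocket below 0.008 m), for 0.2 s.
3. the pier is lifted clear of the mould (z of pier in the frame of mould above 0.05 m), for 0.1 s.
At the end, for the whole second after the job is handed in: Slide against its stop at both ends (within 1.5 mm); pier standing upright (within 0.1 rad) and still on the notebook, its middle over the notebook's top; mallet standing upright (within 0.1 rad) and still on the table, not touching mould or slide (x of each of bar_left, bar_right in the frame of mould above 0.0145 m and x of pier in the frame of notebook between -0.07 and 0.07 m and y of pier in the frame of notebook between -0.05 and 0.05 m and z of pier in the frame of notebook between 0.004 and 0.011 m and angle between each of pier, mallet's own z axis and vertical below 0.1 rad and linear speed of each of pier, mallet below 0.01 m/s and height (world z) of mallet below 0.004 m and contact force between mallet and core below 0.2 N and contact force between mallet and mould below 0.2 N).
It fails at once if the mallet bears on the slide with more than 11 N (contact force between mallet and core above 11 N).
It fails at once if the robot itself touches the slide (more than 1 N) (contact force between any of the fingers, the arm and core above 1 N).
It fails at once if the plaster pier is forced against the slide with more than 10 N (contact force between pier and core above 10 N).
It fails at once if a bystander is moved more than 20 mm (distance of any of paint_pot, tank_wagon, sanding_block, cottage from where it was at the start of the episode above 0.02 m).
It also fails if it takes over 72 s, if anything falls off the work surface, if the arm or the gripper's body presses on something with over 40 N, if the wrist force passes 120 N, or if a joint passes its speed limit or range.

ROBOT

A 6-joint arm with a two-finger parallel gripper is mounted at the origin on a cart in front of the work surface, level with it; the furniture and walls round the work are solid. World frame = base frame: x ahead of the robot, y to its left, z up, the work surface at z = 0. Lengths are in mm, angles in rad, forces in N, time in s.
With the tool pointing down it reaches from about 350 to 975 mm from the base axis. Payload 7.1 kg.
Tool frame: the origin (TCP) lies midway between the tips of the shut fingers; the grasp point (between the pads) lies 19 mm behind it; z points along the fingers, y is the line along which they close (so a half turn about z gives the same grasp; the last joint's range is limited). The gripper opens to 88 mm and grips with 3 to 60 N. Pads are 20 mm wide; open, the fingers measure 115 mm over their backs; the gripper's body (75 mm by 178 mm) begins 61 mm behind the grasp point.
Start: joints at [-1.157, 0.423, 1.63, -0, 1.089, -0.019], TCP at [262.149, -567.347, 222.675] pointing down, gripper open.
Joint ranges: [-3, 3], [-0.9, 2.11], [0.09, 2.58], [-1.31, 4.45], [0.11, 2.69], [-2.54, 2.54]. Speed limits (rad/s): [2.39, 2.39, 3.01, 3.14, 3.14, 3.14].

INTERFACE

Orientations are given as a rotation vector (axis times angle).
In Python, from workcell import ctrl gives the robot as it stands.
- The arm moves only by the shell command python3 -m inch 'ROWS' [OPENING]. ROWS is JSON, a list of rows, each an object with "xyz": the shift along the tool's x, y, z in mm, a list of three; "rot": the turn, a rotation vector about the tool's x, y, z in rad, a list of three. In form: [{"xyz": [dx, dy, dz], "rot": [ax, ay, az]}, ...]. A call has 1 to 12 rows; each row is the pose to reach, as a shift and turn from the pose commanded when the call began, along the tool's axes at that moment; what a row does not reach only later rows make up. A row lasts 1/12 s, in which the tool goes at most 41.7 mm and 7.16 degrees, less where a joint would pass 70% of its speed; a pose out of reach is approached as far as the arm can. A call with a gripper value outside its range is refused whole. OPENING is the closure in counts, from 0 (fully open) to 255 (shut), set as the call begins (- or left out, the last holds). The fingers move at their own pace and stop on an object; the grip force is fixed at half the most. Time passes only in rows, so rows that repeat a pose let the fingers close. It gives the time, the measured TCP pose, the force, the opening and the grip force at its end, in the units of the state.
- ctrl.get_obs(): the state, without advancing time (a new reading comes with each control period).
- ctrl.get_image(name): name is "scene" or "top"; returns the picture (384x512x3 uint8, red, green, blue); there is no depth.
- ctrl.camera_model(name): a dict with "fx", "fy", "cx", "cy" (pixels), "position" and "attitude" of the camera in the world. Camera axes: x right, y up, looking along -z (the intrinsics and any distortion apply to the point x, -y, -z); pixel columns grow to the right and rows downward; lengths in mm; the calibration is good to about 2 mm. A picture is of the moment at which its call begins. camera_model takes no time and is no camera call.
- ctrl.close_job(): hands the job in; it is judged then, once.
The state is a dict: "t": time; "qpos": joint angles; "qvel": joint speeds; "joint_torque": joint torques, N m; "ee_pos": TCP position; "orientation": TCP orientation; "ft_force": force on the tool from outside, world axes, zero at the start; "moment": the same for the moment, N m; "width": finger opening in mm; "grasp_force": force on a finger pad.
Only numpy, scipy, OpenCV 4.12 (cv2) and the standard library are available. Lean on these libraries where they do the work, as an engineer would, in place of code of your own. Each camera call takes 0.05 s, during which the arm holds its last target. There are 200 camera calls.

## Working session

There is one attempt and no reset: what is moved stays moved. The work goes in short steps, Python scripts to look and compute and a shell command to move; the robot and the scene stay as the last step left them, time stands still between calls to the robot, and variables do not carry over. Pictures are saved under pics/ and viewed, at most 10 in all, crops included, and the job is handed in when it is done.

```bash
mkdir -p pics; ls
python3 - <<'E'
from workcell import ctrl
import cv2
for n in("scene","top"):
    im=ctrl.get_image(n); cv2.imwrite(f"pics/{n}0.png",cv2.resize(im[...,::-1],(800,600),interpolation=cv2.INTER_CUBIC)); cv2.imwrite(f"{n}0raw.png",im[...,::-1])
    print(ctrl.camera_model(n))
print(ctrl.get_obs())
E
```

```text
pics
{'fx': 442.6933277367329, 'fy': 442.6933277367329, 'cx': 260.17704244268634, 'cy': 187.19560557661438, 'position': array([125.34024818, 525.69946481, 812.01336541]), 'attitude': array([ 0.28816382, -0.85637131, -2.34416937])}
{'fx': 469.7492925531172, 'fy': 469.7492925531172, 'cx': 256.08551116555407, 'cy': 199.32081705916056, 'position': array([ 454.21657747,   39.9936984 , 1171.86757102]), 'attitude': array([ 0.05623053, -0.057131  , -1.57131949])}
{'t': 0.1, 'qpos': array([-1.15701381e+00,  4.23750212e-01,  1.63060759e+00,  1.35986244e-05,
        1.08860892e+00, -1.90202217e-02]), 'qvel': array([-7.96113975e-04, -1.67496956e-03,  1.34356634e-03, -8.16952152e-05,
       -6.71816663e-05, -1.39681136e-03]), 'joint_torque': array([ 3.01714463e-04, -5.45613527e+01, -2.74324375e+01,  6.46922830e-02,
        1.87946402e-02, -1.10299771e-05]), 'ee_pos': array([ 261.94791196, -566.90220265,  221.99065965]), 'orientation': array([-3.06700342e+00, -6.74251728e-01,  4.04536702e-04]), 'ft_force': array([-0.40261332, -0.00418051, -0.1559873 ]), 'moment': array([-0.02435726, -0.00059905,  0.00051591]), 'grasp_force': 0.0, 'width': 87.8561662088067}
```

View pics/top0.png

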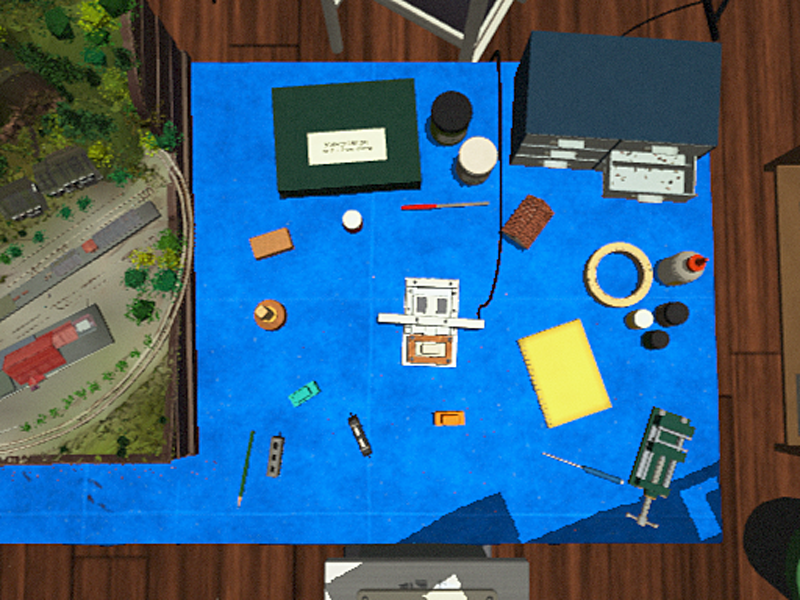

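View pics/scene0.png

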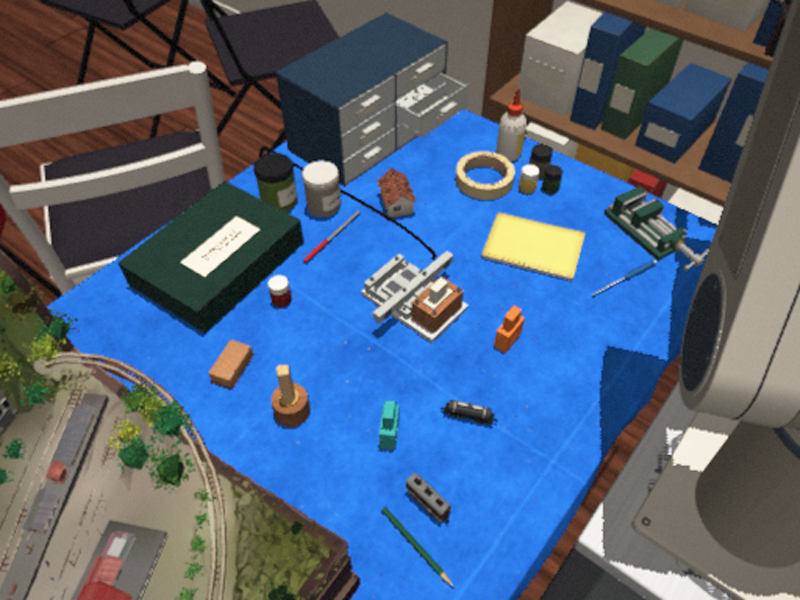

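The top view shows the mallet at (268,312), the mould with the slide at (431,322) and the pier in its cavity at (432,349). The notebook is at (563,372). The pier look-alikes are orange (449,418) and turquoise (304,393); both stay put, and the cream pier in the cavity fits the description. I'll confirm this with an enlarged crop.

Run:
```python
import cv2,numpy as np
a=cv2.imread("top0raw.png"); 
b=cv2.resize(a[172:240,238:318],None,fx=7,fy=7,interpolation=cv2.INTER_CUBIC)
c=cv2.resize(a[180:220,156:190],None,fx=7,fy=7,interpolation=cv2.INTER_CUBIC)
o=np.zeros((476,800,3),np.uint8); o[:,:560]=b; o[:280,561:561+238]=c
cv2.imwrite("pics/crop1.png",o)
```

```text
(no output)
```

View pics/crop1.png

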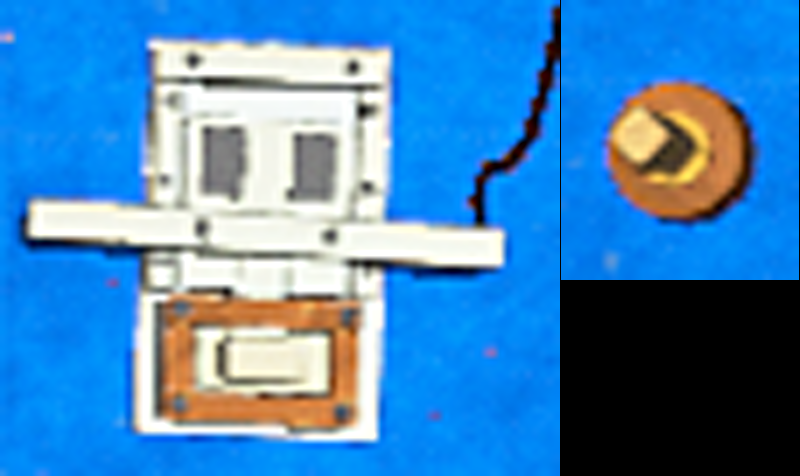

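The crop confirms it. The cream pier is in the wooden cavity with its stub at about (262,358). The crossbar is skewed with its left end further back. The mallet has a round head at (680,150) and its handle top at (640,138). Next I measure these.

```bash
cat > h.py <<'E'
import numpy as np
from scipy.spatial.transform import Rotation as R
from workcell import ctrl
def p2w(n,u,v,z):
    m=ctrl.camera_model(n); d=np.array([(u-m['cx'])/m['fx'],-(v-m['cy'])/m['fy'],-1])
    d=R.from_rotvec(m['attitude']).apply(d); p=m['position']
    return (p+d*(z-p[2])/d[2]).round(1)
def w2p(n,P):
    m=ctrl.camera_model(n); q=R.from_rotvec(m['attitude']).inv().apply(np.array(P)-m['position'])
    return np.array([m['cx']-m['fx']*q[...,0]/q[...,2],m['cy']+m['fy']*q[...,1]/q[...,2]]).T
def tool(dw): # world shift -> tool axes
    o=ctrl.get_obs(); return R.from_rotvec(o['orientation']).inv().apply(dw).round(1)
E
python3 - <<'E'
from h import *
C=lambda x,y,z:p2w('top',238+x/7-.43,172+y/7-.43,z)
M=lambda x,y,z:p2w('top',156+(x-561)/7-.43,180+y/7-.43,z)
T=lambda x,y,z:p2w('top',x*.64-.18,y*.64-.18,z)
S=lambda x,y,z:p2w('scene',x*.64-.18,y*.64-.18,z)
print('plate front',C(137,432,10),C(378,440,10))
print('stop rear',C(150,40,30),C(390,48,30))
print('cavity',[C(*p,48) for p in((165,297),(358,305),(353,430),(157,418))])
print('bar top front',C(25,240,46),C(502,268,46),'rear',C(30,200,46),C(504,228,46))
print('stub',[C(*p,74) for p in((222,336),(330,336),(330,384),(222,384))],C(268,358,74))
print('mallet handle top',[M(*p,102) for p in((610,137),(632,107),(672,135),(645,165))],M(640,136,102),S(284,369,102))
print('mallet head',M(680,150,36),M(612,150,36),M(748,150,36),M(680,82,36),M(680,219,36))
print('nb',[T(*p,7) for p in((517,338),(581,319),(611,407),(548,427))])
print('bystanders',T(352,215,42),T(271,241,22),T(360,435,29),T(275,456,29),T(527,221,50),T(304,393,50),T(449,418,50))
E
```

```text
plate front [454.2  36.8  10. ] [451.3 -48.1  10. ]
stop rear [590.8  32.1  30. ] [587.9 -51.7  30. ]
cavity [array([500.2,  27.2,  48. ]), array([497.4, -38.7,  48. ]), array([454.8, -36.8,  48. ]), array([458.9,  30.1,  48. ])]
bar top front [519.9  75.2  46. ] [510.1 -88.3  46. ] rear [533.7  73.5  46. ] [523.8 -89.1  46. ]
stub [array([486.1,   8.5,  74. ]), array([486.1, -27.5,  74. ]), array([470.1, -27.4,  74. ]), array([470.1,   8.6,  74. ])] [478.8  -6.8  74. ]
mallet handle top [array([532.2, 252.9, 102. ]), array([542. , 245.8, 102. ]), array([532.9, 232.6, 102. ]), array([523.1, 241.3, 102. ])] [532.5 243.1 102. ] [532.6 244.7 102. ]
mallet head [532.5 241.7  36. ] [532.5 265.2  36. ] [532.5 218.2  36. ] [556.1 242.   36. ] [508.6 241.4  36. ]
nb [array([ 496.4, -145.7,    7. ]), array([ 526.5, -247.9,    7. ]), array([ 387.4, -292.6,    7. ]), array([ 356.3, -192.7,    7. ])]
bystanders [687.1 114.5  42. ] [649.7 243.8  22. ] [346.3 101.9  29. ] [314.4 232.6  29. ] [ 675.7 -156.6   50. ] [411.6 186.   50. ] [373.6 -34.2  50. ]
```

```bash
python3 -m inch '[{"xyz":[292,-311,0],"rot":[0,0,-1.02]},{"xyz":[292,-311,0],"rot":[0,0,-1.02]},{"xyz":[292,-311,0],"rot":[0,0,-1.02]},{"xyz":[292,-311,0],"rot":[0,0,-1.02]},{"xyz":[292,-311,0],"rot":[0,0,-1.02]},{"xyz":[292,-311,0],"rot":[0,0,-1.02]},{"xyz":[292,-311,0],"rot":[0,0,-1.02]},{"xyz":[292,-311,0],"rot":[0,0,-1.02]},{"xyz":[292,-311,0],"rot":[0,0,-1.02]},{"xyz":[292,-311,0],"rot":[0,0,-1.02]},{"xyz":[292,-311,0],"rot":[0,0,-1.02]},{"xyz":[292,-311,0],"rot":[0,0,-1.02]}]' 0
cat >> h.py <<'E'
def to(x,y,z,yaw=None): # shift to world target, tool-y yaw deg
    o=ctrl.get_obs(); r=R.from_rotvec(o['orientation']); Y=r.apply([0,1,0]); a=np.degrees(np.arctan2(Y[1],Y[0]))
    print('t',round(o['t'],2),'at',o['ee_pos'].round(1),'yaw',a.round(1),'F',o['ft_force'].round(2),'w',round(o['width'],1),'grip',round(o['grasp_force'],1))
    s=r.inv().apply(np.array([x,y,z])-o['ee_pos']).round(1); print('shift',s)
    if yaw is not None: print('rotz',round(-np.radians((yaw-a+90)%180-90),3))
E
python3 -c "
from h import *
to(532.5,242.5,130,52)"
```

```text
t: 1.1
ee_pos: [397.2, -160.3, 222.6]
orientation: [-2.344, -2.092, -0.0]
ft_force: [0.5, -0.8, 0.1]
width: 87.7
grasp_force: 0.0
t 1.1 at [ 397.2 -160.3  222.6] yaw -6.5 F [ 0.52 -0.84  0.05] w 87.7 grip 0.0
shift [415.5  88.9  92.7]
rotz -1.021
```

```bash
python3 -m inch '[{"xyz":[415.5,89,60],"rot":[0,0,-1.02]},{"xyz":[415.5,89,60],"rot":[0,0,-1.02]},{"xyz":[415.5,89,60],"rot":[0,0,-1.02]},{"xyz":[415.5,89,60],"rot":[0,0,-1.02]},{"xyz":[415.5,89,60],"rot":[0,0,-1.02]},{"xyz":[415.5,89,60],"rot":[0,0,-1.02]},{"xyz":[415.5,89,60],"rot":[0,0,-1.02]},{"xyz":[415.5,89,60],"rot":[0,0,-1.02]},{"xyz":[415.5,89,60],"rot":[0,0,-1.02]},{"xyz":[415.5,89,60],"rot":[0,0,-1.02]},{"xyz":[415.5,89,60],"rot":[0,0,-1.02]},{"xyz":[415.5,89,60],"rot":[0,0,-1.02]}]' 0
python3 - <<'E'
from h import *
import cv2
to(532.5,242.5,59,52)
im=ctrl.get_image('scene')[...,::-1].copy()
u,v=w2p('scene',[532.5,242.5,102]);print(u,v)
cv2.imwrite('pics/g1.png',cv2.resize(im[180:300,120:280],None,fx=5,fy=5,interpolation=cv2.INTER_CUBIC))
E
```

```text
t: 2.1
ee_pos: [535.4, 240.8, 161.7]
orientation: [-1.028, -2.969, 0.0]
ft_force: [-0.9, -0.4, -0.1]
width: 87.9
grasp_force: 0.0
t 2.1 at [535.4 240.8 161.7] yaw 51.8 F [-0.88 -0.44 -0.12] w 87.9 grip 0.0
shift [  3.3  -0.4 102.7]
rotz -0.004
182.4396797013652 235.24921559255966
```

View pics/g1.png

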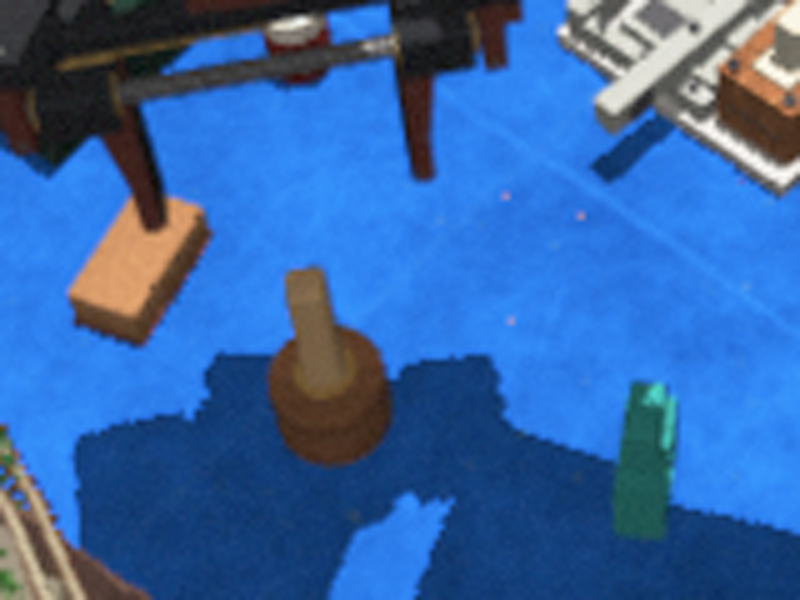

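The close view shows the handle top at (305,285), midway between the finger tips at (152,225) and (423,178), and square to them. I'll descend and grip.

```bash
python3 -m inch '[{"xyz":[3,0,30],"rot":[0,0,0]},{"xyz":[3,0,60],"rot":[0,0,0]},{"xyz":[3,0,85],"rot":[0,0,0]},{"xyz":[3,0,103],"rot":[0,0,0]},{"xyz":[3,0,103],"rot":[0,0,0]},{"xyz":[3,0,103],"rot":[0,0,0]}]' 0
python3 -m inch '[{"xyz":[0,0,0],"rot":[0,0,0]},{"xyz":[0,0,0],"rot":[0,0,0]},{"xyz":[0,0,0],"rot":[0,0,0]},{"xyz":[0,0,0],"rot":[0,0,0]},{"xyz":[0,0,0],"rot":[0,0,0]},{"xyz":[0,0,0],"rot":[0,0,0]},{"xyz":[0,0,0],"rot":[0,0,0]},{"xyz":[0,0,0],"rot":[0,0,0]},{"xyz":[0,0,0],"rot":[0,0,0]},{"xyz":[0,0,0],"rot":[0,0,0]}]' 255
python3 -c "
from h import *
to(532.5,242.5,130,0)"
```

```text
t: 2.65
ee_pos: [531.2, 239.1, 59.4]
orientation: [-1.033, -2.965, 0.003]
ft_force: [0.4, 0.2, 0.3]
width: 87.9
grasp_force: 0.0
t: 3.48
ee_pos: [531.7, 241.5, 59.6]
orientation: [-1.031, -2.968, -0.0]
ft_force: [0.7, 1.1, 0.9]
width: 24.5
grasp_force: 0.4
t 3.48 at [531.7 241.5  59.6] yaw 51.7 F [0.73 1.11 0.92] w 24.5 grip 0.4
shift [ -0.    1.3 -70.4]
rotz 0.902
```

```bash
python3 -m inch '[{"xyz":[0,0,0],"rot":[0,0,0]},{"xyz":[0,0,0],"rot":[0,0,0]},{"xyz":[0,0,0],"rot":[0,0,0]},{"xyz":[0,0,0],"rot":[0,0,0]},{"xyz":[0,0,0],"rot":[0,0,0]}]' 255
python3 -c "
from h import *
to(532.5,242.5,130,0)"
```

```text
t: 3.9
ee_pos: [531.7, 241.4, 59.6]
orientation: [-1.031, -2.967, 0.0]
ft_force: [-0.5, -0.5, -0.6]
width: 15.9
grasp_force: 30.0
t 3.9 at [531.7 241.4  59.6] yaw 51.7 F [-0.52 -0.52 -0.58] w 15.9 grip 30.0
shift [  0.    1.4 -70.4]
rotz 0.902
```

```bash
python3 -m inch '[{"xyz":[0,0,-15],"rot":[0,0,0]},{"xyz":[0,0,-35],"rot":[0,0,0]},{"xyz":[0,0,-60],"rot":[0,0,0.1]},{"xyz":[0,0,-90],"rot":[0,0,0.2]},{"xyz":[0,0,-90],"rot":[0,0,0.32]},{"xyz":[0,0,-90],"rot":[0,0,0.44]},{"xyz":[0,0,-90],"rot":[0,0,0.56]},{"xyz":[0,0,-90],"rot":[0,0,0.68]},{"xyz":[0,0,-90],"rot":[0,0,0.8]},{"xyz":[0,0,-90],"rot":[0,0,0.9]},{"xyz":[0,0,-90],"rot":[0,0,0.93]},{"xyz":[0,0,-90],"rot":[0,0,0.93]}]' 255
python3 -c "
from h import *
to(478,-72,149,-1.8)"
```

```text
t: 4.9
ee_pos: [531.4, 241.2, 149.4]
orientation: [-2.253, -2.189, 0.001]
ft_force: [-0.0, -0.3, -0.7]
width: 15.6
grasp_force: 30.0
t 4.9 at [531.4 241.2 149.4] yaw -1.7 F [-0.05 -0.26 -0.68] w 15.6 grip 30.0
shift [-314.6  -44.3    0.6]
rotz 0.002
```

```bash
python3 -m inch '[{"xyz":[-25,-4,0],"rot":[0,0,0]},{"xyz":[-65,-9,0],"rot":[0,0,0]},{"xyz":[-105,-15,0],"rot":[0,0,0]},{"xyz":[-145,-20,0],"rot":[0,0,0]},{"xyz":[-185,-26,0],"rot":[0,0,0]},{"xyz":[-225,-32,0],"rot":[0,0,0]},{"xyz":[-265,-37,0],"rot":[0,0,0]},{"xyz":[-295,-42,0],"rot":[0,0,0]},{"xyz":[-315,-44,0],"rot":[0,0,0]},{"xyz":[-315,-44,0],"rot":[0,0,0]},{"xyz":[-315,-44,30],"rot":[0,0,0]},{"xyz":[-315,-44,35],"rot":[0,0,0]}]' 255
python3 - <<'E'
from h import *
import cv2
to(478,-72,72.6,-1.8)
im=ctrl.get_image('scene')[...,::-1].copy()
im2=ctrl.get_image('top')[...,::-1].copy()
b=cv2.resize(im[140:230,215:325],None,fx=5,fy=5,interpolation=cv2.INTER_CUBIC)
c=cv2.resize(im2[165:245,235:325],None,fx=2.7,fy=2.7,interpolation=cv2.INTER_CUBIC)
o=np.zeros((450,800,3),np.uint8); o[:,:550]=b; o[:c.shape[0],552:552+c.shape[1]]=c
cv2.imwrite('pics/g2.png',o)
E
```

```text
t: 5.9
ee_pos: [477.4, -71.9, 112.5]
orientation: [-2.25, -2.188, 0.003]
ft_force: [-1.1, -0.1, -2.4]
width: 15.8
grasp_force: 30.0
t 5.9 at [477.4 -71.9 112.5] yaw -1.6 F [-1.07 -0.08 -2.44] w 15.8 grip 30.0
shift [-0.1  0.8 39.9]
rotz 0.003
```

View pics/g2.png

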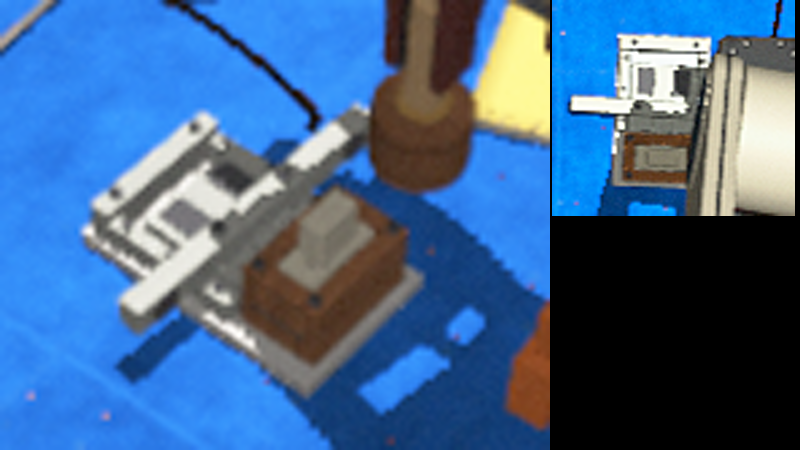

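The scene crop shows the mallet upright in the gripper, with its head at (422,135) beside the right end of the bar. I'll check the alignment numerically.

Run:
```python
from h import *
S=lambda x,y,z:p2w('scene',215+x/5-.4,140+y/5-.4,z)
print('head top c',S(422,98,88.9),'handle top? side L/R at top',S(370,112,88.9),S(474,112,88.9))
print('base front corners',S(310,376,10),S(424,272,10),'cav top front corners',S(312,310,48),S(406,236,48),'rear',S(338,187,48),S(245,265,48))
print('bar left top front',S(135,318,46),'rear',S(122,300,46))
to(0,0,0)
```

```text
head top c [480.1 -72.8  88.9] handle top? side L/R at top [493.4 -51.1  88.9] [457.  -80.3  88.9]
base front corners [459.   34.7  10. ] [453.6 -46.8  10. ] cav top front corners [464.1  28.7  48. ] [456.4 -31.7  48. ] rear [497.9 -36.2  48. ] [502.8  27.   48. ]
bar left top front [522.9  79.4  46. ] rear [533.8  75.3  46. ]
t 6.0 at [477.5 -71.4 113.5] yaw -1.5 F [ 0.28  0.26 -2.07] w 15.8 grip 30.0
shift [  58.4 -478.8  115.5]
```

```bash
python3 -m inch '[{"xyz":[0,0,20],"rot":[0,0,0]},{"xyz":[0,0,33],"rot":[0,0,0]},{"xyz":[0,0,40],"rot":[0,0,0]},{"xyz":[0,2,40.5],"rot":[0,0,0]},{"xyz":[0,4,40.5],"rot":[0,0,0]},{"xyz":[0,5,40.5],"rot":[0,0,0]},{"xyz":[0,5,40.5],"rot":[0,0,0]}]' 255
python3 -m inch '[{"xyz":[0,0.5,0],"rot":[0,0,0]},{"xyz":[0,1,0],"rot":[0,0,0]},{"xyz":[0,1.5,0],"rot":[0,0,0]},{"xyz":[0,2,0],"rot":[0,0,0]}]' 255
python3 -m inch '[{"xyz":[0,0.5,0],"rot":[0,0,0]},{"xyz":[0,1,0],"rot":[0,0,0]},{"xyz":[0,1.5,0],"rot":[0,0,0]},{"xyz":[0,2,0],"rot":[0,0,0]}]' 255
```

```text
t: 6.58
ee_pos: [485.1, -72.3, 75.1]
orientation: [2.251, 2.189, 0.002]
ft_force: [-0.5, -0.3, -1.8]
width: 15.8
grasp_force: 30.0
t: 6.92
ee_pos: [486.0, -72.4, 74.4]
orientation: [2.252, 2.19, 0.0]
ft_force: [-0.0, -0.3, -1.7]
width: 16.0
grasp_force: 30.0
t: 7.25
ee_pos: [487.9, -72.4, 74.1]
orientation: [-2.252, -2.19, 0.0]
ft_force: [0.2, 0.3, -1.8]
width: 15.9
grasp_force: 30.0
```

```bash
for i in 1; do python3 -m inch '[{"xyz":[0,0.5,0],"rot":[0,0,0]},{"xyz":[0,1,0],"rot":[0,0,0]}]' 255
python3 -m inch '[{"xyz":[0,0.5,0],"rot":[0,0,0]},{"xyz":[0,1,0],"rot":[0,0,0]}]' 255
python3 -m inch '[{"xyz":[0,0.5,0],"rot":[0,0,0]},{"xyz":[0,1,0],"rot":[0,0,0]}]' 255; done | grep -E "ee|ft"
```

```text
ee_pos: [488.6, -72.5, 74.1]
ft_force: [-2.1, -0.1, -0.3]
ee_pos: [488.7, -72.4, 73.9]
ft_force: [-4.0, -1.0, 0.2]
ee_pos: [489.0, -72.4, 73.8]
ft_force: [-5.9, -1.0, 0.7]
```

```bash
(python3 -m inch '[{"xyz":[0,0.5,0],"rot":[0,0,0]},{"xyz":[0,1,0],"rot":[0,0,0]}]' 255
python3 -m inch '[{"xyz":[0,0.5,0],"rot":[0,0,0]},{"xyz":[0,1,0],"rot":[0,0,0]}]' 255
python3 -m inch '[{"xyz":[0,0,0],"rot":[0,0,0]},{"xyz":[0,0,0],"rot":[0,0,0]}]' 255) | grep -E "ee|ft"
```

```text
ee_pos: [489.9, -72.5, 73.7]
ft_force: [-6.5, -1.4, 1.6]
ee_pos: [490.8, -72.6, 73.7]
ft_force: [-7.2, -3.0, 1.7]
ee_pos: [490.9, -72.7, 73.7]
ft_force: [-5.7, -2.1, 0.9]
```

```bash
(python3 -m inch '[{"xyz":[0,0.5,0],"rot":[0,0,0]},{"xyz":[0,1,0],"rot":[0,0,0]},{"xyz":[0,1.5,0],"rot":[0,0,0]},{"xyz":[0,2,0],"rot":[0,0,0]}]' 255
python3 -m inch '[{"xyz":[0,0.5,0],"rot":[0,0,0]},{"xyz":[0,1,0],"rot":[0,0,0]},{"xyz":[0,1.5,0],"rot":[0,0,0]},{"xyz":[0,2,0],"rot":[0,0,0]}]' 255
) | grep -E "ee|ft"
```

```text
ee_pos: [492.7, -72.8, 73.6]
ft_force: [-6.5, -3.5, 1.0]
ee_pos: [494.6, -72.9, 73.5]
ft_force: [-6.7, -4.5, 0.9]
```

```bash
python3 -m inch '[{"xyz":[0,-6,0],"rot":[0,0,0]},{"xyz":[0,-12,0],"rot":[0,0,0]},{"xyz":[0,-12,-35],"rot":[0,0,0]},{"xyz":[0,-12,-72],"rot":[0,0,0]},{"xyz":[5,-12,-76],"rot":[0,0,0]},{"xyz":[40,-12,-76],"rot":[0,0,0]},{"xyz":[80,-12,-76],"rot":[0,0,0]},{"xyz":[115,-12,-76],"rot":[0,0,0]},{"xyz":[132,-12,-76],"rot":[0,0,0]},{"xyz":[132,-12,-70],"rot":[0,0,0]},{"xyz":[132,-12,-40],"rot":[0,0,0]},{"xyz":[132,-12,-12],"rot":[0,0,0]}]' 255 | grep -E "t:|ee|ft"
python3 -m inch '[{"xyz":[0,0,8],"rot":[0,0,0]},{"xyz":[0,0,12],"rot":[0,0,0]},{"xyz":[0,1,12],"rot":[0,0,0]},{"xyz":[0,2,12],"rot":[0,0,0]},{"xyz":[0,3,12],"rot":[0,0,0]},{"xyz":[0,3,12],"rot":[0,0,0]}]' 255 | grep -E "ee|ft"
```

```text
t: 9.92
ee_pos: [489.9, 59.9, 86.2]
ft_force: [-0.4, -0.3, -1.6]
ee_pos: [492.9, 59.4, 75.3]
ft_force: [-0.5, 0.0, -1.4]
```

```bash
(python3 -m inch '[{"xyz":[0,0.5,0],"rot":[0,0,0]},{"xyz":[0,1,0],"rot":[0,0,0]}]' 255
python3 -m inch '[{"xyz":[0,0.5,0],"rot":[0,0,0]},{"xyz":[0,1,0],"rot":[0,0,0]}]' 255
python3 -m inch '[{"xyz":[0,0.5,0],"rot":[0,0,0]},{"xyz":[0,1,0],"rot":[0,0,0]}]' 255
python3 -m inch '[{"xyz":[0,0.5,0],"rot":[0,0,0]},{"xyz":[0,1,0],"rot":[0,0,0]}]' 255) | grep -E "ee|ft"
```

```text
ee_pos: [493.1, 59.5, 74.8]
ft_force: [-0.4, -0.8, -1.4]
ee_pos: [493.8, 59.5, 74.4]
ft_force: [-0.1, 0.6, -0.9]
ee_pos: [494.6, 59.4, 74.2]
ft_force: [-0.6, 0.1, -0.9]
ee_pos: [495.6, 59.4, 74.1]
ft_force: [-0.2, 0.4, -1.0]
```

```bash
(python3 -m inch '[{"xyz":[0,0.5,0],"rot":[0,0,0]},{"xyz":[0,1,0],"rot":[0,0,0]}]' 255
python3 -m inch '[{"xyz":[0,0.5,0],"rot":[0,0,0]},{"xyz":[0,1,0],"rot":[0,0,0]}]' 255
python3 -m inch '[{"xyz":[0,0.5,0],"rot":[0,0,0]},{"xyz":[0,1,0],"rot":[0,0,0]}]' 255
python3 -m inch '[{"xyz":[0,0.5,0],"rot":[0,0,0]},{"xyz":[0,1,0],"rot":[0,0,0]}]' 255) | grep -E "ee|ft"
```

```text
ee_pos: [496.0, 59.4, 74.0]
ft_force: [-3.1, 0.7, -0.9]
ee_pos: [496.2, 59.3, 73.9]
ft_force: [-6.2, 0.0, 1.2]
ee_pos: [496.6, 59.3, 73.8]
ft_force: [-6.6, 1.9, 2.1]
ee_pos: [497.5, 59.4, 73.7]
ft_force: [-6.1, 3.4, 1.5]
```

```bash
(python3 -m inch '[{"xyz":[0,0.5,0],"rot":[0,0,0]},{"xyz":[0,1,0],"rot":[0,0,0]},{"xyz":[0,1.5,0],"rot":[0,0,0]},{"xyz":[0,2,0],"rot":[0,0,0]}]' 255
python3 -m inch '[{"xyz":[0,0.5,0],"rot":[0,0,0]},{"xyz":[0,1,0],"rot":[0,0,0]},{"xyz":[0,1.5,0],"rot":[0,0,0]},{"xyz":[0,2,0],"rot":[0,0,0]}]' 255
) | grep -E "ee|ft"
```

```text
ee_pos: [499.4, 59.5, 73.6]
ft_force: [-6.1, 3.4, 1.2]
ee_pos: [501.2, 59.5, 73.5]
ft_force: [-6.3, 4.2, 0.5]
```

```bash
python3 -m inch '[{"xyz":[0,-6,0],"rot":[0,0,0]},{"xyz":[0,-12,0],"rot":[0,0,0]},{"xyz":[0,-12,-35],"rot":[0,0,0]},{"xyz":[0,-12,-72],"rot":[0,0,0]},{"xyz":[-5,-12,-76],"rot":[0,0,0]},{"xyz":[-40,-12,-76],"rot":[0,0,0]},{"xyz":[-80,-12,-76],"rot":[0,0,0]},{"xyz":[-115,-12,-76],"rot":[0,0,0]},{"xyz":[-132,-12,-76],"rot":[0,0,0]},{"xyz":[-132,-12,-70],"rot":[0,0,0]},{"xyz":[-132,-12,-40],"rot":[0,0,0]},{"xyz":[-132,-12,-12],"rot":[0,0,0]}]' 255 | grep -E "t:|ee|ft"
(python3 -m inch '[{"xyz":[0,0,8],"rot":[0,0,0]},{"xyz":[0,0,12],"rot":[0,0,0]},{"xyz":[0,1,12],"rot":[0,0,0]},{"xyz":[0,2,12],"rot":[0,0,0]},{"xyz":[0,2,12],"rot":[0,0,0]}]' 255
python3 -m inch '[{"xyz":[0,0.5,0],"rot":[0,0,0]},{"xyz":[0,1,0],"rot":[0,0,0]},{"xyz":[0,1.5,0],"rot":[0,0,0]},{"xyz":[0,2,0],"rot":[0,0,0]}]' 255
python3 -m inch '[{"xyz":[0,0.5,0],"rot":[0,0,0]},{"xyz":[0,1,0],"rot":[0,0,0]}]' 255)| grep -E "ee|ft"
```

```text
t: 13.42
ee_pos: [489.1, -72.8, 86.2]
ft_force: [0.3, 0.2, -1.4]
ee_pos: [491.3, -72.4, 75.4]
ft_force: [-0.1, 0.6, -1.3]
ee_pos: [492.2, -72.6, 74.6]
ft_force: [-0.5, 0.9, -1.6]
ee_pos: [492.7, -72.6, 74.2]
ft_force: [-2.3, -0.6, -0.6]
```

```bash
(python3 -m inch '[{"xyz":[0,0.5,0],"rot":[0,0,0]},{"xyz":[0,1,0],"rot":[0,0,0]},{"xyz":[0,1.5,0],"rot":[0,0,0]},{"xyz":[0,2,0],"rot":[0,0,0]}]' 255
python3 -m inch '[{"xyz":[0,0.5,0],"rot":[0,0,0]},{"xyz":[0,1,0],"rot":[0,0,0]},{"xyz":[0,1.5,0],"rot":[0,0,0]},{"xyz":[0,2,0],"rot":[0,0,0]}]' 255
python3 -m inch '[{"xyz":[0,0.5,0],"rot":[0,0,0]},{"xyz":[0,1,0],"rot":[0,0,0]},{"xyz":[0,1.5,0],"rot":[0,0,0]},{"xyz":[0,2,0],"rot":[0,0,0]}]' 255
) | grep -E "ee|ft"
```

```text
ee_pos: [493.1, -72.5, 73.8]
ft_force: [-5.6, -0.8, 1.1]
ee_pos: [494.8, -72.7, 73.6]
ft_force: [-6.4, -2.7, 2.0]
ee_pos: [496.7, -72.9, 73.6]
ft_force: [-6.1, -2.4, 0.3]
```

```bash
(python3 -m inch '[{"xyz":[0,0.5,0],"rot":[0,0,0]},{"xyz":[0,1,0],"rot":[0,0,0]}]' 255
python3 -m inch '[{"xyz":[0,0.5,0],"rot":[0,0,0]},{"xyz":[0,1,0],"rot":[0,0,0]}]' 255) | grep -E "ee|ft"
```

```text
ee_pos: [497.6, -73.0, 73.5]
ft_force: [-6.3, -3.7, 0.9]
ee_pos: [498.6, -73.0, 73.5]
ft_force: [-7.2, -4.0, -0.4]
```

```bash
(python3 -m inch '[{"xyz":[0,0.5,0],"rot":[0,0,0]},{"xyz":[0,1,0],"rot":[0,0,0]}]' 255
python3 -m inch '[{"xyz":[0,-6,0],"rot":[0,0,0]},{"xyz":[0,-12,0],"rot":[0,0,0]},{"xyz":[0,-12,-35],"rot":[0,0,0]},{"xyz":[0,-12,-72],"rot":[0,0,0]},{"xyz":[5,-12,-76],"rot":[0,0,0]},{"xyz":[40,-12,-76],"rot":[0,0,0]},{"xyz":[80,-12,-76],"rot":[0,0,0]},{"xyz":[115,-12,-76],"rot":[0,0,0]},{"xyz":[132,-12,-76],"rot":[0,0,0]},{"xyz":[132,-12,-70],"rot":[0,0,0]},{"xyz":[132,-12,-40],"rot":[0,0,0]},{"xyz":[132,-12,-12],"rot":[0,0,0]}]' 255
python3 -m inch '[{"xyz":[0,0,8],"rot":[0,0,0]},{"xyz":[0,0,12],"rot":[0,0,0]},{"xyz":[0,1,12],"rot":[0,0,0]},{"xyz":[0,2,12],"rot":[0,0,0]},{"xyz":[0,2,12],"rot":[0,0,0]}]' 255) | grep -E "t:|ee|ft"
```

```text
t: 15.83
ee_pos: [499.5, -73.1, 73.4]
ft_force: [-7.0, -3.8, -1.1]
t: 16.83
ee_pos: [494.9, 59.7, 86.2]
ft_force: [-0.7, 0.5, -1.2]
t: 17.25
ee_pos: [497.0, 59.2, 75.4]
ft_force: [0.6, -0.4, -1.9]
```

```bash
(python3 -m inch '[{"xyz":[0,0.5,0],"rot":[0,0,0]},{"xyz":[0,1,0],"rot":[0,0,0]},{"xyz":[0,1.5,0],"rot":[0,0,0]},{"xyz":[0,2,0],"rot":[0,0,0]}]' 255
python3 -m inch '[{"xyz":[0,0.5,0],"rot":[0,0,0]},{"xyz":[0,1,0],"rot":[0,0,0]},{"xyz":[0,1.5,0],"rot":[0,0,0]},{"xyz":[0,2,0],"rot":[0,0,0]}]' 255
python3 -m inch '[{"xyz":[0,0.5,0],"rot":[0,0,0]},{"xyz":[0,1,0],"rot":[0,0,0]},{"xyz":[0,1.5,0],"rot":[0,0,0]},{"xyz":[0,2,0],"rot":[0,0,0]}]' 255
) | grep -E "ee|ft"
```

```text
ee_pos: [497.9, 59.3, 74.6]
ft_force: [0.1, -0.4, -1.5]
ee_pos: [499.0, 59.3, 74.0]
ft_force: [-2.3, 0.6, -0.5]
ee_pos: [499.7, 59.3, 73.8]
ft_force: [-6.5, 2.2, 2.0]
```

```bash
(python3 -m inch '[{"xyz":[0,0.5,0],"rot":[0,0,0]},{"xyz":[0,1,0],"rot":[0,0,0]}]' 255
python3 -m inch '[{"xyz":[0,0.5,0],"rot":[0,0,0]},{"xyz":[0,1,0],"rot":[0,0,0]}]' 255) | grep -E "ee|ft"
```

```text
ee_pos: [500.5, 59.3, 73.7]
ft_force: [-5.8, 2.3, 1.0]
ee_pos: [501.5, 59.4, 73.7]
ft_force: [-6.4, 3.2, 0.8]
```

```bash
(python3 -m inch '[{"xyz":[0,0.5,0],"rot":[0,0,0]},{"xyz":[0,1,0],"rot":[0,0,0]}]' 255
python3 -m inch '[{"xyz":[0,0.5,0],"rot":[0,0,0]},{"xyz":[0,1,0],"rot":[0,0,0]}]' 255) | grep -E "ee|ft"
```

```text
ee_pos: [502.4, 59.4, 73.6]
ft_force: [-6.7, 3.6, 1.0]
ee_pos: [503.4, 59.4, 73.6]
ft_force: [-6.3, 3.4, 0.4]
```

```bash
(python3 -m inch '[{"xyz":[0,0.5,0],"rot":[0,0,0]},{"xyz":[0,1,0],"rot":[0,0,0]}]' 255
python3 -m inch '[{"xyz":[0,0.5,0],"rot":[0,0,0]}]' 255) | grep -E "ee|ft"
```

```text
ee_pos: [504.3, 59.4, 73.6]
ft_force: [-6.8, 3.9, -0.5]
ee_pos: [504.8, 59.4, 73.5]
ft_force: [-5.7, 3.5, 0.4]
```

```bash
(python3 -m inch '[{"xyz":[0,0.5,0],"rot":[0,0,0]}]' 255
python3 -m inch '[{"xyz":[0,0.5,0],"rot":[0,0,0]}]' 255) | grep -E "ee|ft"
```

```text
ee_pos: [505.2, 59.4, 73.5]
ft_force: [-6.7, 4.1, 0.7]
ee_pos: [505.8, 59.4, 73.5]
ft_force: [-6.5, 4.8, 0.2]
```

```bash
(python3 -m inch '[{"xyz":[0,0.5,0],"rot":[0,0,0]}]' 255
python3 -m inch '[{"xyz":[0,0.5,0],"rot":[0,0,0]}]' 255) | grep -E "ee|ft"
```

```text
ee_pos: [506.3, 59.4, 73.5]
ft_force: [-6.0, 4.8, 0.0]
ee_pos: [506.8, 59.4, 73.5]
ft_force: [-6.3, 4.2, -0.4]
```

```bash
(python3 -m inch '[{"xyz":[0,-6,0],"rot":[0,0,0]},{"xyz":[0,-13,0],"rot":[0,0,0]},{"xyz":[0,-13,-35],"rot":[0,0,0]},{"xyz":[0,-13,-72],"rot":[0,0,0]},{"xyz":[-5,-13,-76],"rot":[0,0,0]},{"xyz":[-40,-13,-76],"rot":[0,0,0]},{"xyz":[-80,-13,-76],"rot":[0,0,0]},{"xyz":[-115,-13,-76],"rot":[0,0,0]},{"xyz":[-132,-13,-76],"rot":[0,0,0]},{"xyz":[-132,-13,-70],"rot":[0,0,0]},{"xyz":[-132,-13,-40],"rot":[0,0,0]},{"xyz":[-132,-13,-12],"rot":[0,0,0]}]' 255 
python3 -m inch '[{"xyz":[0,0,8],"rot":[0,0,0]},{"xyz":[0,0,12],"rot":[0,0,0]},{"xyz":[0,1,12],"rot":[0,0,0]},{"xyz":[0,2,12],"rot":[0,0,0]},{"xyz":[0,2,12],"rot":[0,0,0]}]' 255
python3 -m inch '[{"xyz":[0,0.5,0],"rot":[0,0,0]},{"xyz":[0,1,0],"rot":[0,0,0]},{"xyz":[0,1.5,0],"rot":[0,0,0]}]' 255)| grep -E "t:|ee|ft"
```

```text
t: 20.5
ee_pos: [493.6, -72.9, 86.2]
ft_force: [0.6, -0.6, -1.7]
t: 20.92
ee_pos: [495.8, -72.5, 75.4]
ft_force: [-0.1, 0.5, -2.9]
t: 21.17
ee_pos: [496.4, -72.7, 74.8]
ft_force: [-1.1, 0.4, -0.3]
```

```bash
(python3 -m inch '[{"xyz":[0,0.5,0],"rot":[0,0,0]},{"xyz":[0,1,0],"rot":[0,0,0]},{"xyz":[0,1.5,0],"rot":[0,0,0]},{"xyz":[0,2,0],"rot":[0,0,0]}]' 255
python3 -m inch '[{"xyz":[0,0.5,0],"rot":[0,0,0]},{"xyz":[0,1,0],"rot":[0,0,0]},{"xyz":[0,1.5,0],"rot":[0,0,0]},{"xyz":[0,2,0],"rot":[0,0,0]}]' 255) | grep -E "ee|ft"
```

```text
ee_pos: [497.1, -72.7, 74.0]
ft_force: [-3.6, -0.8, 0.5]
ee_pos: [498.0, -72.7, 73.7]
ft_force: [-6.4, -0.3, 1.0]
```

```bash
(python3 -m inch '[{"xyz":[0,0.5,0],"rot":[0,0,0]},{"xyz":[0,1,0],"rot":[0,0,0]},{"xyz":[0,1.5,0],"rot":[0,0,0]},{"xyz":[0,2,0],"rot":[0,0,0]}]' 255
python3 -m inch '[{"xyz":[0,0.5,0],"rot":[0,0,0]}]' 255) | grep -E "ee|ft"
```

```text
ee_pos: [499.8, -72.9, 73.6]
ft_force: [-7.2, -2.7, -0.3]
ee_pos: [500.2, -73.0, 73.6]
ft_force: [-5.7, -2.5, 0.8]
```

```bash
(python3 -m inch '[{"xyz":[0,0.5,0],"rot":[0,0,0]}]' 255
python3 -m inch '[{"xyz":[0,0.5,0],"rot":[0,0,0]}]' 255) | grep -E "ee|ft"
```

```text
ee_pos: [500.7, -73.0, 73.5]
ft_force: [-6.2, -2.6, -0.0]
ee_pos: [501.1, -73.1, 73.5]
ft_force: [-7.1, -4.4, 0.6]
```

```bash
(python3 -m inch '[{"xyz":[0,0.5,0],"rot":[0,0,0]}]' 255
python3 -m inch '[{"xyz":[0,0.5,0],"rot":[0,0,0]}]' 255) | grep -E "ee|ft"
```

```text
ee_pos: [501.7, -73.1, 73.5]
ft_force: [-6.8, -1.8, -0.8]
ee_pos: [502.1, -73.1, 73.5]
ft_force: [-6.1, -3.0, -0.3]
```

```bash
(python3 -m inch '[{"xyz":[0,0.5,0],"rot":[0,0,0]}]' 255
python3 -m inch '[{"xyz":[0,0.5,0],"rot":[0,0,0]}]' 255) | grep -E "ee|ft"
```

```text
ee_pos: [502.6, -73.1, 73.5]
ft_force: [-6.0, -3.0, -0.5]
ee_pos: [503.0, -73.2, 73.4]
ft_force: [-6.8, -4.5, 0.9]
```

```bash
(python3 -m inch '[{"xyz":[0,0.5,0],"rot":[0,0,0]}]' 255
python3 -m inch '[{"xyz":[0,0.5,0],"rot":[0,0,0]}]' 255) | grep -E "ee|ft"
```

```text
ee_pos: [503.5, -73.2, 73.4]
ft_force: [-7.3, -4.2, 0.7]
ee_pos: [504.0, -73.2, 73.4]
ft_force: [-6.4, -4.0, -0.2]
```

```bash
(python3 -m inch '[{"xyz":[0,0.5,0],"rot":[0,0,0]}]' 255
python3 -m inch '[{"xyz":[0,0.5,0],"rot":[0,0,0]}]' 255) | grep -E "ee|ft"
```

```text
ee_pos: [504.5, -73.2, 73.4]
ft_force: [-6.4, -3.4, 0.4]
ee_pos: [504.9, -73.3, 73.4]
ft_force: [-6.4, -5.0, -0.8]
```

```bash
(python3 -m inch '[{"xyz":[0,-6,0],"rot":[0,0,0]},{"xyz":[0,-12,0],"rot":[0,0,0]},{"xyz":[0,-12,-35],"rot":[0,0,0]},{"xyz":[0,-12,-72],"rot":[0,0,0]},{"xyz":[5,-12,-76],"rot":[0,0,0]},{"xyz":[40,-12,-76],"rot":[0,0,0]},{"xyz":[80,-12,-76],"rot":[0,0,0]},{"xyz":[115,-12,-76],"rot":[0,0,0]},{"xyz":[132,-12,-76],"rot":[0,0,0]},{"xyz":[132,-12,-70],"rot":[0,0,0]},{"xyz":[132,-12,-40],"rot":[0,0,0]},{"xyz":[132,-12,-12],"rot":[0,0,0]}]' 255
python3 -m inch '[{"xyz":[0,0,8],"rot":[0,0,0]},{"xyz":[0,0,12],"rot":[0,0,0]},{"xyz":[0,1,12],"rot":[0,0,0]},{"xyz":[0,2,12],"rot":[0,0,0]},{"xyz":[0,2,12],"rot":[0,0,0]}]' 255
python3 -m inch '[{"xyz":[0,0.5,0],"rot":[0,0,0]},{"xyz":[0,1,0],"rot":[0,0,0]},{"xyz":[0,1.5,0],"rot":[0,0,0]},{"xyz":[0,2,0],"rot":[0,0,0]}]' 255) | grep -E "t:|ee|ft"
python3 - <<'E'
from h import *
import cv2
im=ctrl.get_image('scene')[...,::-1]
cv2.imwrite('pics/g3.png',cv2.resize(im[145:215,225:315],None,fx=8,fy=8,interpolation=cv2.INTER_CUBIC))
E
```

```text
t: 24.08
ee_pos: [500.4, 59.6, 86.2]
ft_force: [-0.7, -0.1, -1.2]
t: 24.5
ee_pos: [502.5, 59.0, 75.4]
ft_force: [-0.3, -0.4, -1.4]
t: 24.83
ee_pos: [503.4, 59.2, 74.6]
ft_force: [0.1, -0.3, -1.2]
```

View pics/g3.png

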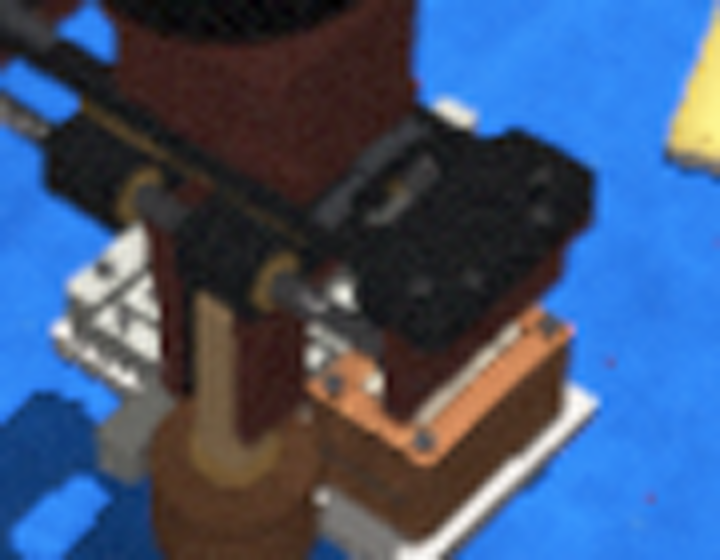

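The gripper hides the slide in this view, but the mallet is upright with its head at (235,480), beside the cavity. I'll keep going on force feedback.

```bash
(python3 -m inch '[{"xyz":[0,0.5,0],"rot":[0,0,0]},{"xyz":[0,1,0],"rot":[0,0,0]}]' 255
python3 -m inch '[{"xyz":[0,0.5,0],"rot":[0,0,0]},{"xyz":[0,1,0],"rot":[0,0,0]}]' 255
python3 -m inch '[{"xyz":[0,0.5,0],"rot":[0,0,0]},{"xyz":[0,1,0],"rot":[0,0,0]}]' 255) | grep -E "ee|ft"
```

```text
ee_pos: [504.1, 59.1, 74.2]
ft_force: [-1.7, -0.3, -0.8]
ee_pos: [504.2, 59.1, 74.0]
ft_force: [-2.9, 1.5, -0.4]
ee_pos: [504.4, 59.1, 73.8]
ft_force: [-5.8, 1.2, 1.6]
```

```bash
(python3 -m inch '[{"xyz":[0,0.5,0],"rot":[0,0,0]}]' 255
python3 -m inch '[{"xyz":[0,0.5,0],"rot":[0,0,0]}]' 255) | grep -E "ee|ft"
```

```text
ee_pos: [504.7, 59.1, 73.7]
ft_force: [-5.7, 1.1, 2.3]
ee_pos: [505.2, 59.1, 73.7]
ft_force: [-7.5, 1.8, 1.8]
```

```bash
(python3 -m inch '[{"xyz":[0,0.5,0],"rot":[0,0,0]}]' 255
python3 -m inch '[{"xyz":[0,0.5,0],"rot":[0,0,0]}]' 255) | grep -E "ee|ft"
```

```text
ee_pos: [505.6, 59.2, 73.7]
ft_force: [-7.0, 2.1, 2.2]
ee_pos: [506.1, 59.2, 73.7]
ft_force: [-5.6, 2.6, 2.1]
```

```bash
(python3 -m inch '[{"xyz":[0,0.5,0],"rot":[0,0,0]}]' 255
python3 -m inch '[{"xyz":[0,0.5,0],"rot":[0,0,0]}]' 255) | grep -E "ee|ft"
```

```text
ee_pos: [506.6, 59.2, 73.7]
ft_force: [-6.2, 1.3, 1.5]
ee_pos: [507.1, 59.2, 73.7]
ft_force: [-6.1, 2.2, 1.2]
```

```bash
(python3 -m inch '[{"xyz":[0,0.5,0],"rot":[0,0,0]}]' 255
python3 -m inch '[{"xyz":[0,0.5,0],"rot":[0,0,0]}]' 255) | grep -E "ee|ft"
```

```text
ee_pos: [507.6, 59.2, 73.7]
ft_force: [-6.1, 3.4, 1.1]
ee_pos: [508.1, 59.2, 73.7]
ft_force: [-6.4, 3.0, 0.5]
```

```bash
(python3 -m inch '[{"xyz":[0,0.5,0],"rot":[0,0,0]}]' 255
python3 -m inch '[{"xyz":[0,0.5,0],"rot":[0,0,0]}]' 255) | grep -E "ee|ft"
```

```text
ee_pos: [508.5, 59.2, 73.7]
ft_force: [-6.0, 2.6, 1.3]
ee_pos: [509.0, 59.2, 73.7]
ft_force: [-6.6, 2.8, 1.1]
```

```bash
(python3 -m inch '[{"xyz":[0,0.5,0],"rot":[0,0,0]}]' 255
python3 -m inch '[{"xyz":[0,0.5,0],"rot":[0,0,0]}]' 255) | grep -E "ee|ft"
```

```text
ee_pos: [509.5, 59.2, 73.6]
ft_force: [-6.4, 3.3, -0.3]
ee_pos: [509.8, 59.2, 73.6]
ft_force: [-7.3, 3.6, 1.8]
```

```bash
(python3 -m inch '[{"xyz":[0,0.5,0],"rot":[0,0,0]}]' 255
python3 -m inch '[{"xyz":[0,0.5,0],"rot":[0,0,0]}]' 255) | grep -E "ee|ft"
```

```text
ee_pos: [509.9, 59.2, 73.5]
ft_force: [-8.6, 3.7, 2.0]
ee_pos: [510.0, 59.2, 73.4]
ft_force: [-9.7, 4.9, 3.6]
```

The left end is on the stop at TCP x = 509.8. I'll back off and do the right end.

```bash
(python3 -m inch '[{"xyz":[0,-6,0],"rot":[0,0,0]},{"xyz":[0,-13,0],"rot":[0,0,0]},{"xyz":[0,-13,-35],"rot":[0,0,0]},{"xyz":[0,-13,-72],"rot":[0,0,0]},{"xyz":[-5,-13,-76],"rot":[0,0,0]},{"xyz":[-40,-13,-76],"rot":[0,0,0]},{"xyz":[-80,-13,-76],"rot":[0,0,0]},{"xyz":[-115,-13,-76],"rot":[0,0,0]},{"xyz":[-132,-13,-76],"rot":[0,0,0]},{"xyz":[-132,-13,-70],"rot":[0,0,0]},{"xyz":[-132,-13,-40],"rot":[0,0,0]},{"xyz":[-132,-13,-12],"rot":[0,0,0]}]' 255 
python3 -m inch '[{"xyz":[0,0,8],"rot":[0,0,0]},{"xyz":[0,0,12],"rot":[0,0,0]},{"xyz":[0,1,12],"rot":[0,0,0]},{"xyz":[0,2,12],"rot":[0,0,0]},{"xyz":[0,2,12],"rot":[0,0,0]}]' 255
python3 -m inch '[{"xyz":[0,0.5,0],"rot":[0,0,0]},{"xyz":[0,1,0],"rot":[0,0,0]},{"xyz":[0,1.5,0],"rot":[0,0,0]}]' 255)| grep -E "t:|ee|ft"
```

```text
t: 27.55
ee_pos: [497.7, -73.1, 86.2]
ft_force: [-0.2, -0.4, -1.2]
t: 27.97
ee_pos: [499.8, -72.7, 75.4]
ft_force: [-0.4, -0.8, -1.5]
t: 28.22
ee_pos: [500.4, -72.8, 74.8]
ft_force: [-0.1, 0.3, -1.3]
```

```bash
(python3 -m inch '[{"xyz":[0,0.5,0],"rot":[0,0,0]},{"xyz":[0,1,0],"rot":[0,0,0]}]' 255
python3 -m inch '[{"xyz":[0,0.5,0],"rot":[0,0,0]},{"xyz":[0,1,0],"rot":[0,0,0]}]' 255) | grep -E "ee|ft"
```

```text
ee_pos: [501.1, -72.9, 74.4]
ft_force: [-0.6, -0.4, -1.0]
ee_pos: [501.9, -72.9, 74.2]
ft_force: [0.3, 0.3, -2.1]
```

```bash
(python3 -m inch '[{"xyz":[0,0.5,0],"rot":[0,0,0]},{"xyz":[0,1,0],"rot":[0,0,0]}]' 255
python3 -m inch '[{"xyz":[0,0.5,0],"rot":[0,0,0]},{"xyz":[0,1,0],"rot":[0,0,0]}]' 255
python3 -m inch '[{"xyz":[0,0.5,0],"rot":[0,0,0]},{"xyz":[0,1,0],"rot":[0,0,0]}]' 255) | grep -E "ee|ft"
```

```text
ee_pos: [503.0, -72.9, 74.1]
ft_force: [-0.4, 0.3, -1.7]
ee_pos: [503.1, -72.9, 74.0]
ft_force: [-3.5, 0.1, -0.1]
ee_pos: [503.3, -72.8, 73.8]
ft_force: [-6.1, -1.6, 1.2]
```

```bash
(python3 -m inch '[{"xyz":[0,0.5,0],"rot":[0,0,0]}]' 255
python3 -m inch '[{"xyz":[0,0.5,0],"rot":[0,0,0]}]' 255) | grep -E "ee|ft"
```

```text
ee_pos: [503.5, -72.8, 73.8]
ft_force: [-6.2, -1.0, 1.4]
ee_pos: [503.7, -72.9, 73.7]
ft_force: [-8.4, -1.3, 2.2]
```

```bash
(python3 -m inch '[{"xyz":[0,0.5,0],"rot":[0,0,0]}]' 255
python3 -m inch '[{"xyz":[0,0.5,0],"rot":[0,0,0]}]' 255) | grep -E "ee|ft"
```

```text
ee_pos: [503.8, -72.9, 73.6]
ft_force: [-7.9, -2.2, 2.9]
ee_pos: [503.9, -72.8, 73.5]
ft_force: [-9.4, -1.3, 3.2]
```

The right end also meets the stop at about x = 503.7, after barely moving. I'll retreat sideways and take a clear look to check both ends.

```bash
(python3 -m inch '[{"xyz":[0,-6,0],"rot":[0,0,0]},{"xyz":[0,-13,0],"rot":[0,0,0]},{"xyz":[0,-13,-35],"rot":[0,0,0]},{"xyz":[0,-13,-72],"rot":[0,0,0]},{"xyz":[-30,-13,-76],"rot":[0,0,0]},{"xyz":[-70,-13,-76],"rot":[0,0,0]},{"xyz":[-110,-13,-76],"rot":[0,0,0]},{"xyz":[-145,-13,-76],"rot":[0,0,0]},{"xyz":[-160,-13,-76],"rot":[0,0,0]},{"xyz":[-160,-13,-76],"rot":[0,0,0]}]' 255) | grep -E "t:|ee"
python3 - <<'E'
from h import *
import cv2
im2=np.mean([ctrl.get_image('top')[...,::-1] for _ in range(3)],0).astype(np.uint8); im=np.mean([ctrl.get_image('scene')[...,::-1] for _ in range(3)],0).astype(np.uint8)
cv2.imwrite('top4.png',im2);cv2.imwrite('scene4.png',im)
c=cv2.resize(im2[176:240,236:316],None,fx=5,fy=5,interpolation=cv2.INTER_CUBIC)
b=cv2.resize(im[150:215,228:307],None,fx=5,fy=5,interpolation=cv2.INTER_CUBIC)
o=np.zeros((330,800,3),np.uint8);o[:320,:400]=c;o[:325,402:402+395]=b
cv2.imwrite('pics/g4.png',o)
E
```

```text
t: 30.22
ee_pos: [489.9, -235.9, 150.6]
```

View pics/g4.png

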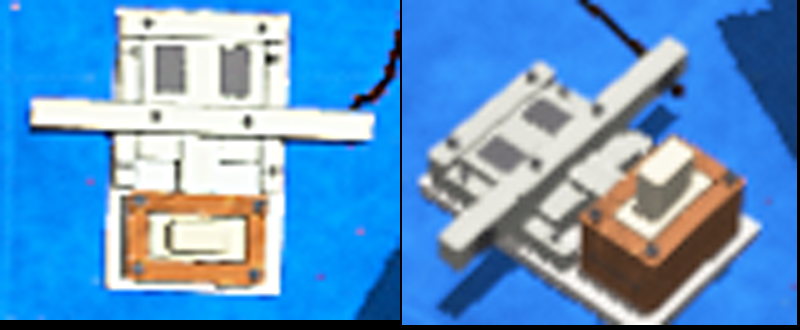

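Both ends now look home: the bar (30,128)–(372,140) is parallel to the stop, and the plate meets the stop right across. The pier is still in the cavity. Next I set the mallet down on the free table behind the notebook.

Run:
```python
from h import *
T=lambda x,y,z:p2w('top',x*.64-.18,y*.64-.18,z)
print(T(545,285,0),'tape edge',T(583,272,0),'cable',T(492,290,0),'cottage near',T(515,250,0),'nb',T(581,319,7),T(517,338,7))
to(572,-185,70)
```

```text
[ 581.6 -192.9    0. ] tape edge [ 602.6 -254.3    0. ] cable [ 573.7 -107.7    0. ] cottage near [ 638.4 -145.4    0. ] nb [ 526.5 -247.9    7. ] [ 496.4 -145.7    7. ]
t 30.52 at [ 489.4 -231.3  150.1] yaw -1.5 F [-0.67 -0.24 -2.11] w 15.8 grip 30.0
shift [48.5 81.3 80.1]
```

```bash
(python3 -m inch '[{"xyz":[20,35,0],"rot":[0,0,0]},{"xyz":[40,65,0],"rot":[0,0,0]},{"xyz":[48,82,0],"rot":[0,0,0]},{"xyz":[48,82,5],"rot":[0,0,0]},{"xyz":[48,82,35],"rot":[0,0,0]},{"xyz":[48,82,65],"rot":[0,0,0]},{"xyz":[48,82,80],"rot":[0,0,0]},{"xyz":[48,82,83],"rot":[0,0,0]},{"xyz":[48,82,83],"rot":[0,0,0]}]' 255
python3 -m inch '[{"xyz":[0,0,2],"rot":[0,0,0]},{"xyz":[0,0,4],"rot":[0,0,0]},{"xyz":[0,0,4],"rot":[0,0,0]}]' 255
python3 -m inch '[{"xyz":[0,0,1],"rot":[0,0,0]},{"xyz":[0,0,2],"rot":[0,0,0]}]' 255) | grep -E "t:|ee|ft"
```

```text
t: 31.27
ee_pos: [571.4, -186.1, 66.0]
ft_force: [0.4, 0.0, -1.8]
t: 31.52
ee_pos: [573.3, -187.1, 64.1]
ft_force: [-0.9, 0.5, -1.1]
t: 31.68
ee_pos: [573.2, -187.1, 61.9]
ft_force: [1.4, 0.4, -1.4]
```

```bash
(python3 -m inch '[{"xyz":[0,0,1],"rot":[0,0,0]},{"xyz":[0,0,1],"rot":[0,0,0]}]' 255
python3 -m inch '[{"xyz":[0,0,1],"rot":[0,0,0]},{"xyz":[0,0,1],"rot":[0,0,0]}]' 255
python3 -m inch '[{"xyz":[0,0,1],"rot":[0,0,0]},{"xyz":[0,0,1],"rot":[0,0,0]}]' 255)| grep -E "t:|ee|ft"
```

```text
t: 31.85
ee_pos: [572.7, -186.9, 60.2]
ft_force: [-0.0, -0.4, -1.7]
t: 32.02
ee_pos: [572.9, -187.0, 59.5]
ft_force: [-1.4, -0.1, 2.2]
t: 32.18
ee_pos: [572.9, -187.1, 59.5]
ft_force: [-3.7, 0.4, 12.0]
```

```bash
(python3 -m inch '[{"xyz":[0,0,-1],"rot":[0,0,0]},{"xyz":[0,0,-1],"rot":[0,0,0]},{"xyz":[0,0,-1],"rot":[0,0,0]},{"xyz":[0,0,-1],"rot":[0,0,0]},{"xyz":[0,0,-1],"rot":[0,0,0]},{"xyz":[0,0,-1],"rot":[0,0,0]}]' 0
python3 -m inch '[{"xyz":[0,0,-15],"rot":[0,0,0]},{"xyz":[0,0,-40],"rot":[0,0,0]},{"xyz":[0,0,-75],"rot":[0,0,0]},{"xyz":[0,0,-80],"rot":[0,0,0]},{"xyz":[0,0,-80],"rot":[0,0,0]}]' 0)
python3 -c "
from h import *
T=lambda x,y,z:p2w('top',236+x/5-.4,176+y/5-.4,z)
S=lambda x,y,z:p2w('scene',228+(x-402)/5-.4,150+y/5-.4,z)
print('stub top',T(166,218,74),T(242,218,74),T(166,252,74),S(668,152,74),S(637,162,74),S(694,155,74))
print('cav c',T(137,193,48),T(267,200,48),T(265,283,48),T(125,278,48))
to(478,-6,125,88.2)"
```

```text
t: 32.68
ee_pos: [572.7, -186.8, 59.0]
orientation: [-2.252, -2.19, 0.0]
ft_force: [-0.1, 0.6, 0.2]
width: 52.2
grasp_force: 0.0
t: 33.1
ee_pos: [574.5, -187.5, 141.7]
orientation: [2.249, 2.187, 0.004]
ft_force: [-0.6, 0.8, 0.6]
width: 85.2
grasp_force: 0.0
stub top [487.    9.7  74. ] [486.9 -25.8  74. ] [471.1   9.7  74. ] [482.4  -8.1  74. ] [489.6   5.1  74. ] [472.4 -13.8  74. ]
cav c [499.7  22.8  48. ] [496.3 -39.4  48. ] [456.7 -38.2  48. ] [459.1  28.6  48. ]
t 33.1 at [ 574.5 -187.5  141.7] yaw -1.6 F [-0.57  0.84  0.59] w 85.2 grip 0.0
shift [ 178.7 -101.6   15.9]
rotz -1.567
```

```bash
(python3 -m inch '[{"xyz":[30,-17,0],"rot":[0,0,-0.12]},{"xyz":[65,-37,0],"rot":[0,0,-0.24]},{"xyz":[100,-57,0],"rot":[0,0,-0.36]},{"xyz":[135,-77,0],"rot":[0,0,-0.48]},{"xyz":[165,-94,0],"rot":[0,0,-0.6]},{"xyz":[179,-101.5,0],"rot":[0,0,-0.72]},{"xyz":[179,-101.5,0],"rot":[0,0,-0.84]},{"xyz":[179,-101.5,0],"rot":[0,0,-0.96]},{"xyz":[179,-101.5,0],"rot":[0,0,-1.08]},{"xyz":[179,-101.5,0],"rot":[0,0,-1.2]},{"xyz":[179,-101.5,0],"rot":[0,0,-1.32]},{"xyz":[179,-101.5,0],"rot":[0,0,-1.44]}]' 0
python3 -m inch '[{"xyz":[0,0,0],"rot":[0,0,-0.1]},{"xyz":[0,0,20],"rot":[0,0,-0.125]},{"xyz":[0,0,40],"rot":[0,0,-0.125]},{"xyz":[0,0,40],"rot":[0,0,-0.125]}]' 0) | grep -E "t:|ee"
python3 - <<'E'
from h import *
import cv2
to(478.5,-6,52,88.2)
im=ctrl.get_image('scene')[...,::-1]; im2=ctrl.get_image('top')[...,::-1]
o=np.zeros((400,800,3),np.uint8)
o[:,:500]=cv2.resize(im[140:220,215:315],None,fx=5,fy=5,interpolation=cv2.INTER_CUBIC)
o[:,500:]=cv2.resize(im2[160:240,256:316],None,fx=5,fy=5,interpolation=cv2.INTER_CUBIC)
cv2.imwrite('pics/g5.png',o)
E
```

```text
t: 34.1
ee_pos: [475.3, -5.0, 137.8]
t: 34.43
ee_pos: [473.2, -5.0, 95.6]
t 34.43 at [473.2  -5.   95.6] yaw 88.1 F [-1.5  -0.99  0.27] w 87.9 grip 0.0
shift [-5.6 -0.8 43.5]
rotz -0.002
```

View pics/g5.png

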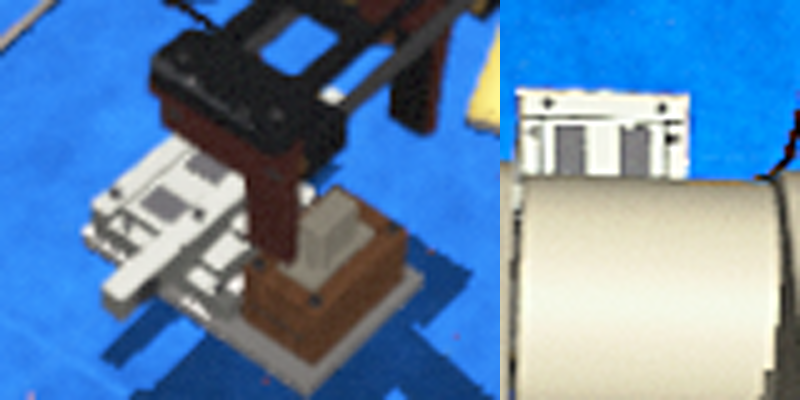

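The left finger tip is at (270,250), to the left of the stub (330,225), and the slide is clear at (170,240). I'll let the arm settle and re-read.

```bash
python3 -m inch '[{"xyz":[0,0,20],"rot":[0,0,0]},{"xyz":[0,0,20],"rot":[0,0,0]},{"xyz":[0,0,20],"rot":[0,0,0]}]' 0 | grep ee
python3 -c "
from h import *
to(478.5,-6,52,88.2)
S=lambda x,y,z:p2w('scene',215+x/5-.4,140+y/5-.4,z)
print(S(333,207,74),[S(*p,74) for p in((302,222),(327,192),(358,203),(335,235))])
print(w2p('scene',[478.5,-6,74]),[215+333/5-.4,140+207/5-.4])"
```

```text
ee_pos: [475.9, -5.1, 79.3]
t 34.78 at [475.9  -5.1  79.3] yaw 88.1 F [ 0.05 -1.14 -0.3 ] w 87.7 grip 0.0
shift [-2.7 -0.8 27.3]
rotz -0.003
[480.   -6.3  74. ] [array([485.4,   9.2,  74. ]), array([487.3, -11.7,  74. ]), array([472.7, -15.1,  74. ]), array([469.7,   6.1,  74. ])]
[281.65314672 181.39355687] [281.20000000000005, 181.0]
```

```bash
(python3 -m inch '[{"xyz":[-3,0,14],"rot":[0,0,0]},{"xyz":[-3,0,22],"rot":[0,0,0]},{"xyz":[-3,0,27],"rot":[0,0,0]},{"xyz":[-3,0,27],"rot":[0,0,0]},{"xyz":[-3,0,27],"rot":[0,0,0]}]' 0
python3 -m inch '[{"xyz":[0,0,0],"rot":[0,0,0]},{"xyz":[0,0,0],"rot":[0,0,0]},{"xyz":[0,0,0],"rot":[0,0,0]},{"xyz":[0,0,0],"rot":[0,0,0]},{"xyz":[0,0,0],"rot":[0,0,0]},{"xyz":[0,0,0],"rot":[0,0,0]},{"xyz":[0,0,0],"rot":[0,0,0]},{"xyz":[0,0,0],"rot":[0,0,0]},{"xyz":[0,0,0],"rot":[0,0,0]},{"xyz":[0,0,0],"rot":[0,0,0]},{"xyz":[0,0,0],"rot":[0,0,0]},{"xyz":[0,0,0],"rot":[0,0,0]}]' 255
python3 -m inch '[{"xyz":[0,0,0],"rot":[0,0,0]},{"xyz":[0,0,0],"rot":[0,0,0]}]' 255) | grep -vE "ori"
```

```text
t: 35.2
ee_pos: [479.1, -5.2, 52.4]
ft_force: [0.2, -0.0, -0.6]
width: 88.0
grasp_force: 0.0
t: 36.2
ee_pos: [479.3, -5.2, 52.1]
ft_force: [0.5, 0.1, -0.2]
width: 25.8
grasp_force: 30.0
t: 36.37
ee_pos: [479.3, -5.2, 52.2]
ft_force: [-0.0, 0.1, 0.6]
width: 25.5
grasp_force: 30.0
```

Gripped at 26 mm with no side load, so I'll lift slowly.

```bash
(python3 -m inch '[{"xyz":[0,0,-2],"rot":[0,0,0]},{"xyz":[0,0,-4],"rot":[0,0,0]},{"xyz":[0,0,-6],"rot":[0,0,0]}]' 255
python3 -m inch '[{"xyz":[0,0,-4],"rot":[0,0,0]},{"xyz":[0,0,-8],"rot":[0,0,0]},{"xyz":[0,0,-12],"rot":[0,0,0]},{"xyz":[0,0,-17],"rot":[0,0,0]},{"xyz":[0,0,-23],"rot":[0,0,0]},{"xyz":[0,0,-30],"rot":[0,0,0]},{"xyz":[0,0,-40],"rot":[0,0,0]},{"xyz":[0,0,-55],"rot":[0,0,0]},{"xyz":[0,0,-70],"rot":[0,0,0]},{"xyz":[0,0,-75],"rot":[0,0,0]},{"xyz":[0,0,-75],"rot":[0,0,0]}]' 255) | grep -vE "ori"
python3 -c "
from h import *
to(441.5,-219.7,80)"
```

```text
t: 36.62
ee_pos: [479.2, -5.2, 58.3]
ft_force: [0.6, 0.1, -1.3]
width: 26.1
grasp_force: 30.0
t: 37.53
ee_pos: [480.4, -5.2, 134.9]
ft_force: [-0.4, -0.1, -0.7]
width: 25.9
grasp_force: 30.0
t 37.53 at [480.4  -5.2 134.9] yaw 88.1 F [-0.43 -0.14 -0.67] w 25.9 grip 30.0
shift [  31.8 -215.7   54.8]
```

```bash
(python3 -m inch '[{"xyz":[4,-25,0],"rot":[0,0,0]},{"xyz":[10,-65,0],"rot":[0,0,0]},{"xyz":[16,-105,0],"rot":[0,0,0]},{"xyz":[22,-145,0],"rot":[0,0,0]},{"xyz":[27,-180,0],"rot":[0,0,0]},{"xyz":[31,-205,0],"rot":[0,0,0]},{"xyz":[32,-215,0],"rot":[0,0,0]},{"xyz":[32,-215,20],"rot":[0,0,0]},{"xyz":[32,-215,45],"rot":[0,0,0]},{"xyz":[32,-215,65],"rot":[0,0,0]},{"xyz":[32,-215,76],"rot":[0,0,0]},{"xyz":[32,-215,79],"rot":[0,0,0]}]' 255
python3 -m inch '[{"xyz":[0,0,1],"rot":[0,0,0]},{"xyz":[0,0,2],"rot":[0,0,0]},{"xyz":[0,0,2],"rot":[0,0,0]},{"xyz":[0,0,2],"rot":[0,0,0]}]' 255) | grep -vE "ori"
```

```text
t: 38.53
ee_pos: [438.7, -217.8, 52.1]
ft_force: [-0.3, 0.5, -1.2]
width: 25.9
grasp_force: 30.0
t: 38.87
ee_pos: [440.7, -219.2, 53.0]
ft_force: [-0.1, -0.5, -0.9]
width: 25.6
grasp_force: 30.0
```

```bash
(python3 -m inch '[{"xyz":[0,0,1],"rot":[0,0,0]},{"xyz":[0,0,2],"rot":[0,0,0]},{"xyz":[0,0,3],"rot":[0,0,0]},{"xyz":[0,0,3],"rot":[0,0,0]}]' 255
python3 -m inch '[{"xyz":[0,0,0.5],"rot":[0,0,0]},{"xyz":[0,0,1],"rot":[0,0,0]}]' 255
python3 -m inch '[{"xyz":[0,0,0.5],"rot":[0,0,0]},{"xyz":[0,0,0.5],"rot":[0,0,0]}]' 255) | grep -E "ee|ft"
```

```text
ee_pos: [440.3, -219.1, 49.5]
ft_force: [0.7, 0.3, 3.9]
ee_pos: [440.5, -219.1, 49.4]
ft_force: [-4.1, 4.1, 25.0]
ee_pos: [440.5, -219.1, 49.4]
ft_force: [-4.1, 3.3, 23.4]
```

Down on the notebook. I'll ease up, release, rise and check.

```bash
(python3 -m inch '[{"xyz":[0,0,-1],"rot":[0,0,0]},{"xyz":[0,0,-1.5],"rot":[0,0,0]},{"xyz":[0,0,-1.5],"rot":[0,0,0]}]' 255
python3 -m inch '[{"xyz":[0,0,0],"rot":[0,0,0]},{"xyz":[0,0,0],"rot":[0,0,0]},{"xyz":[0,0,0],"rot":[0,0,0]},{"xyz":[0,0,0],"rot":[0,0,0]},{"xyz":[0,0,0],"rot":[0,0,0]},{"xyz":[0,0,0],"rot":[0,0,0]},{"xyz":[0,0,0],"rot":[0,0,0]}]' 0
python3 -m inch '[{"xyz":[0,0,-15],"rot":[0,0,0]},{"xyz":[0,0,-40],"rot":[0,0,0]},{"xyz":[0,0,-75],"rot":[0,0,0]},{"xyz":[0,0,-115],"rot":[0,0,0]},{"xyz":[35,0,-130],"rot":[0,0,0]},{"xyz":[70,0,-130],"rot":[0,0,0]},{"xyz":[70,0,-130],"rot":[0,0,0]}]' 0) | grep -E "t:|ee|ft"
python3 - <<'E'
from h import *
import cv2
im=ctrl.get_image('scene')[...,::-1]
cv2.imwrite('pics/g6.png',cv2.resize(im[110:230,215:375],None,fx=5,fy=5,interpolation=cv2.INTER_CUBIC))
E
```

```text
t: 39.78
ee_pos: [440.2, -219.1, 49.5]
ft_force: [-0.6, 1.3, 6.5]
t: 40.37
ee_pos: [440.0, -219.0, 49.1]
ft_force: [-0.1, 0.2, -1.2]
t: 40.95
ee_pos: [365.0, -215.1, 179.5]
ft_force: [-0.5, 0.8, -0.4]
```

View pics/g6.png

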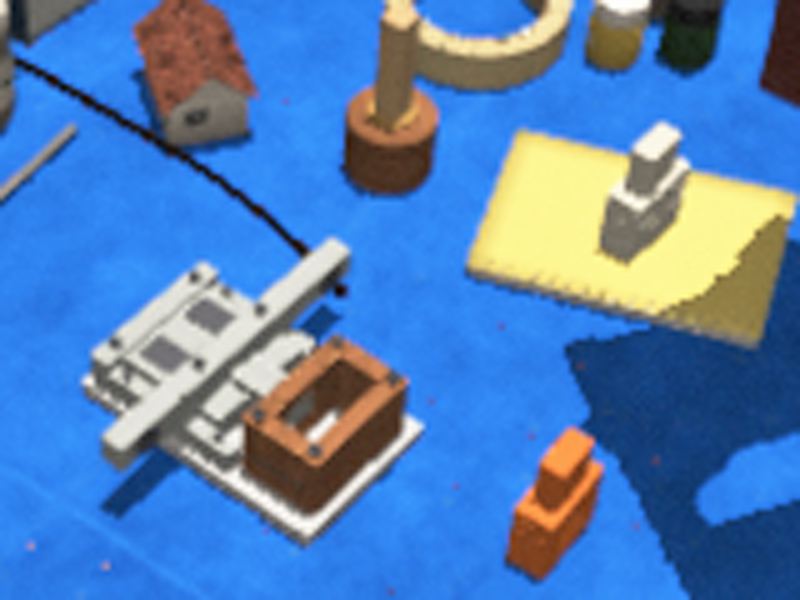

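The pier stands upright on the notebook at (645,200). The mallet stands on the table at (390,145), clear of the mould, and the slide is back at (225,350). I'm handing in.

```bash
python3 -c "
from workcell import ctrl
print(ctrl.close_job())"
```

```text
the job is handed in; nothing more can be done
None
```

I handed the job in at about 41 s, without a verdict shown: by force and camera the slide is against its stop at both ends, and the mallet stands on the table clear of the mould and the pier upright on the notebook.

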